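# Hang the hook-on pocket inside the parts tub

### The arm

A 6-joint arm with a two-finger parallel gripper is mounted at the origin on the work surface. World frame = base frame: x ahead of the robot, y to its left, z up, the work surface at z = 0. Lengths are in mm, angles in rad, forces in N, time in s.
With the tool pointing down it reaches from about 300 to 775 mm from the base axis. Payload 14.6 kg.
Tool frame: the origin (TCP) lies on the centre line of the jaws, within the pads' length; the fingertips stand manip.tcp_to_tips ahead of it and the grasp point (between the pads) lies 5 mm behind it (manip.tcp_to_tips is the distance from the TCP to the fingertips, in mm); z points along the fingers, y is the direction in which the jaws open and shut (so a half turn about z gives the same grasp; the last joint's range is limited). The gripper opens to 94 mm and grips with 3 to 60 N. Pads are 16 mm wide; open, the fingers measure 119 mm over their backs; the gripper's body (75 mm by 177 mm) begins 78 mm behind the grasp point.
Start: joints at [-1.352, 0.3, 1.521, -0, 1.321, -0.067], TCP at [155.052, -527.682, 219.446] pointing down, gripper open.
Joint ranges: [-3.03, 3.03], [-0.79, 2.21], [0.23, 2.52], [-1.04, 4.18], [0, 3.07], [-2.55, 2.55]. Speed limits (rad/s): [2.22, 2.22, 2.57, 3.14, 3.14, 3.14].

### API

Orientations are given as [roll, pitch, yaw] about the fixed x, y, z axes, in that order (R = Rz(yaw) Ry(pitch) Rx(roll)).
In Python, from cell import manip, optics, workorder gives the robot as it stands. The module is installed in compiled form; this text tells all that it offers.
- The arm moves only by the tool jog_arm, never from a script. Its argument "deltas" is text: rows parted by semicolons, each of 5 numbers parted by spaces: the shift along the tool's x, y, z in mm, then the turn about the tool's z in rad, then the finger opening in mm, from 0 to 94. In form: tx ty tz twist grip; .... A call has exactly 10 rows; each row is the pose to reach, as a shift and turn from the pose commanded when the call began, along the tool's axes at that moment; what a row does not reach only later rows make up. A row lasts 1/8 s, in which the tool goes at most 62.5 mm and 10.7 degrees, less where a joint would pass 70% of its speed; a pose out of reach is approached as far as the arm can. A call with a gripper value outside its range is refused whole. The fingers move at their own pace and stop on an object; "squeeze" is the grip in N (left out, the last holds). Time passes only in rows, so rows that repeat a pose let the fingers close, or fill a call up. It gives the time, the measured TCP pose, the force and the opening at its end, in the units of the state.
- manip.read_state(): the state, without advancing time (a new reading comes with each control period).
- optics.camera(name): name is "scene" or "top" or "wrist"; returns (picture, depth): 480x640x3 uint8, red, green, blue; 480x640 float32, mm along the optical axis (not along the pixel's ray), 0 where there is no reading.
- optics.get_calibration(name): a dict with "intrinsics" (3x3 intrinsics, pixels), "R" (3x3) and "t" (3): a world point X has camera coordinates R X + t; the wrist camera has in their place "hand_eye" (4x4, takes a point from camera to tool coordinates, whose origin is the TCP and whose axes are the flange's). Camera axes: x right, y down, z forward; pixel columns grow to the right and rows downward; lengths in mm; the calibration is good to about 2 mm. A picture is of the moment at which its call begins: read the wrist's pose just before it. get_calibration takes no time and is no camera call.
- workorder.sign_off(): hands the job in, once; it reports no verdict.
The state is a dict: "clock": time; "joints": joint angles; "qd": joint speeds; "effort": joint torques, N m; "eef_pos": TCP position; "eef_rot": TCP orientation; "wrist_force": force on the tool from outside, world axes, zero at the start; "moment": the same for the moment, N m; "finger_gap": finger opening in mm.
Only numpy, scipy, OpenCV 4.12 (cv2) and the standard library are available. Lean on these libraries where they do the work, as an engineer would, in place of code of your own. Each camera call takes 0.05 s, during which the arm holds its last target.

### The job

Two sheet-metal pockets stand beside the green tub of machined discs, one on each side. Take the one with the bent lip and hook its lip over the tub's long wall nearest the robot, somewhere near the middle of that wall, so that the pocket hangs upright inside the tub; lower it into place and let go without dropping it. Leave the other pocket where it is.

Things in the scene. Friction and masses are not known exactly. Their poses are not given: they have to be found in the camera images.
- hook_pocket_center (a point): Hook-on pocket: loose sheet metal, 0.15 to 0.31 kg, left or right of the tub, 133 mm tall. Open box 50 (x) x 80 (y) x 55 high; back sheet (outer face x -25) rises to z 93 and bends into a lip towards -x. On it stands a grip tab, 10 (x) x 40 (y) x 40 mm high, centre 20 mm to -x and 46.5 above this point. Point: box axis, 66.5 above the underside. z up; -x faces the robot within 35 degrees at first.
- hook_lip (a point): Middle of the underside of the hook-on pocket's bent lip, 90 mm above the pocket's underside, 19 mm to the -x side of the grip tab's centre and 23 mm below it. The lip is 80 mm wide (y), 3 mm thick and ends in a skirt turned down 30 mm below this point; the slot between back sheet and skirt is 28 mm wide and this point lies mid-way across it. Same axes as the pocket.
- tub_near_rim (a point): Middle of the top of the tub's long wall nearest the robot, mid-thickness, 120 mm above the bench. x points into the tub, y along the wall, z up. Fixed green steel tub, 220 (x) x 280 (y) x 120 mm outside, walls and floor 8 mm, turned up to 15 degrees; arched handles rise 37 mm over the rim at both short walls. Discs are fixed in its far half, below the rim; the near half is empty.
- plain_pocket_center (a point): Bystander: a loose pocket like the hook-on one (same box, back sheet and grip tab) but without lip or skirt, on the other side of the tub. Point on the box's axis, 66.5 mm above its underside.
Not all that is in view belongs to the job. What is shaped like the part that bears hook_pocket_center but orange is not meant.

How it is judged:
By the outcome, as a careful person would: the job done as asked, in the order asked, and still so for the second after the job is handed in, with the robot touching nothing.
It also fails if it takes over 48 s, if anything falls off the work surface, if the arm or the gripper's body presses on something with over 40 N, if the wrist force passes 120 N, or if a joint passes its speed limit or range.

## Working session

There is one attempt and no reset: what is moved stays moved. The work goes in short steps, Python scripts to look and compute and a tool call to move; the robot and the scene stay as the last step left them, time stands still between calls to the robot, and variables do not carry over. Pictures are saved under pics/ and viewed, and the job is handed in when it is done.

Besides the shell and the picture viewer there is one more tool, called after "Call:" as name(argument=value, ...) on one line, values as JSON. jog_arm: Moves the arm, as the interface text tells. Its arguments: {"type":"object","properties":{"deltas":{"type":"string"},"squeeze":{"type":"number"}},"required":["deltas"]}

```bash
mkdir -p pics; ls; cat > h.py <<'E'
import numpy as np, cv2
from cell import manip, optics, workorder
def shot(n,f):
    p,d=optics.camera(n); cv2.imwrite(f'pics/{f}.png',p[:,:,::-1]); np.save(f'pics/{f}.npy',d); return p,d
def cloud(n,d):
    c=optics.get_calibration(n);K=c['intrinsics'];v,u=np.mgrid[:480,:640]
    P=np.stack([(u-K[0,2])/K[0,0]*d,(v-K[1,2])/K[1,1]*d,d],-1)
    return (P-c['t'])@c['R']   # R^T(P-t)
E
python3 - <<'E'
from h import *
print(manip.read_state(),manip.tcp_to_tips)
for n in('scene','top'): shot(n,n+'0'); print(optics.get_calibration(n))
print(optics.get_calibration('wrist'))
E
```

```text
pics
{'clock': 0.0, 'joints': array([-1.35159515e+00,  3.00508056e-01,  1.52158228e+00, -1.02730251e-05,
        1.32068093e+00, -6.65876119e-02]), 'qd': array([-0.00067142, -0.0007987 ,  0.00046024, -0.00122772,  0.00047064,
       -0.00068701]), 'effort': array([-2.75664141e-03, -5.31807876e+01, -3.52732587e+01,  7.06564612e-02,
        2.43387348e-02, -8.21946969e-05]), 'eef_pos': array([ 155.0012266 , -527.45384804,  218.86553933]), 'eef_rot': array([-3.14041600e+00, -6.84944072e-05,  2.85791293e-01]), 'wrist_force': array([ 0.34705191, -0.23314115,  0.15434758]), 'moment': array([-0.00499494, -0.00791697,  0.00090793]), 'finger_gap': 94.37816803286053} 14.0
{'intrinsics': array([[537.10126507,   0.        , 326.16420114],
       [  0.        , 537.10126507, 235.77459462],
       [  0.        ,   0.        ,   1.        ]]), 'R': array([[-0.81198227,  0.58363163, -0.0076754 ],
       [ 0.50086951,  0.68996647, -0.52256675],
       [-0.29969072, -0.42815931, -0.85256383]]), 't': array([ 387.57543252, -129.6995916 , 1381.18421179])}
{'intrinsics': array([[604.09093688,   0.        
[... 154 characters left out ...]
945 , -0.00958476],
       [-0.98822974, -0.01619833, -0.15211706],
       [ 0.15193055,  0.01218926, -0.98831601]]), 't': array([ -72.84340451,  451.66904439, 1569.08380645])}
{'intrinsics': array([[402.94175719,   0.        , 317.48128729],
       [  0.        , 402.94175719, 242.61753896],
       [  0.        ,   0.        ,   1.        ]]), 'hand_eye': array([[ 1.01787508e-03, -9.62840820e-01, -2.70067620e-01,
         7.88245829e+01],
       [ 9.99999041e-01,  7.26367735e-04,  1.17932539e-03,
        -8.11254304e-01],
       [-9.39334220e-04, -2.70068561e-01,  9.62840636e-01,
        -1.65810807e+02],
       [ 0.00000000e+00,  0.00000000e+00,  0.00000000e+00,
         1.00000000e+00]])}
```

View pics/top0.png

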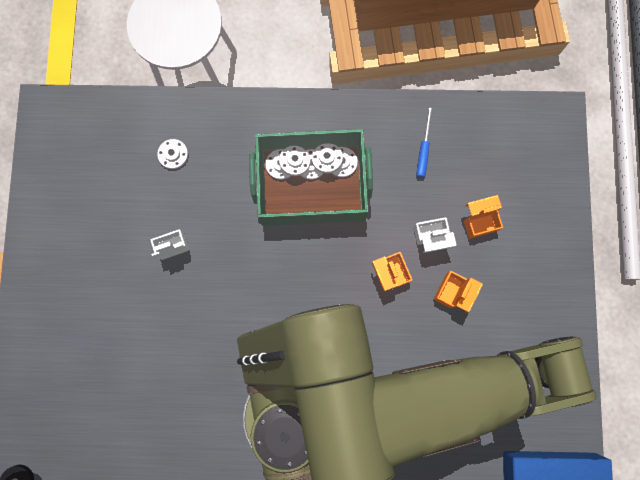

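View pics/scene0.png

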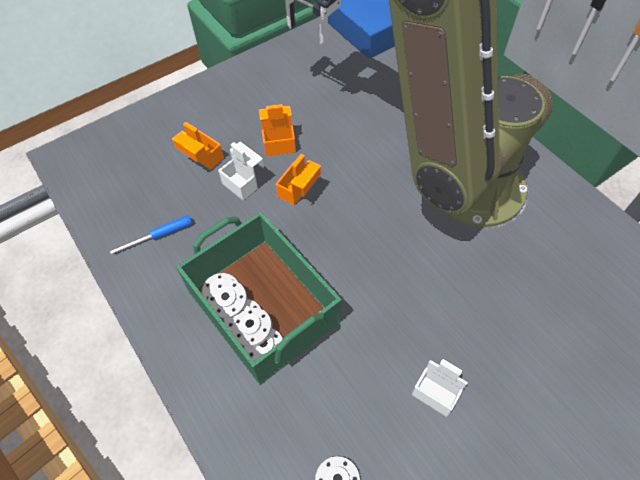

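Two grey pockets fit the shape: top view (170,245), on the left, and (435,235), on the right. The orange ones at (392,271), (458,292) and (484,217) are decoys. I'll enlarge both grey ones.

```bash
python3 - <<'E'
import cv2,numpy as np
t=cv2.imread('pics/top0.png');s=cv2.imread('pics/scene0.png')
c=[t[205:285,130:210],t[195:275,395:475],s[350:430,400:480],s[125:205,200:280]]
c=[cv2.resize(x,(300,300),interpolation=cv2.INTER_CUBIC) for x in c]
cv2.imwrite('pics/crop.png',np.vstack([np.hstack(c[:2]),np.hstack(c[2:])]))
from h import cloud
T=cloud('top',np.load('pics/top0.npy')); 
np.set_printoptions(precision=1,suppress=True)
for n,(a,b,c2,d) in dict(L=(205,285,130,210),R=(195,275,395,475)).items():
    P=T[a:b,c2:d].reshape(-1,3); h=np.histogram(P[:,2],bins=range(-10,160,5)); print(n,list(zip(h[1],h[0])))
E
```

```text
L [(np.int64(-10), np.int64(614)), (np.int64(-5), np.int64(2500)), (np.int64(0), np.int64(2178)), (np.int64(5), np.int64(443)), (np.int64(10), np.int64(40)), (np.int64(15), np.int64(36)), (np.int64(20), np.int64(30)), (np.int64(25), np.int64(34)), (np.int64(30), np.int64(23)), (np.int64(35), np.int64(35)), (np.int64(40), np.int64(43)), (np.int64(45), np.int64(28)), (np.int64(50), np.int64(65)), (np.int64(55), np.int64(46)), (np.int64(60), np.int64(16)), (np.int64(65), np.int64(13)), (np.int64(70), np.int64(15)), (np.int64(75), np.int64(9)), (np.int64(80), np.int64(13)), (np.int64(85), np.int64(17)), (np.int64(90), np.int64(27)), (np.int64(95), np.int64(14)), (np.int64(100), np.int64(8)), (np.int64(105), np.int64(6)), (np.int64(110), np.int64(9)), (np.int64(115), np.int64(8)), (np.int64(120), np.int64(11)), (np.int64(125), np.int64(19)), (np.int64(130), np.int64(40)), (np.int64(135), np.int64(13)), (np.int64(140), np.int64(0)), (np.int64(145), np.int64(0)), (np.int64(150), np.int64(0))]
R [(np.int64(-10), np.int64(528)), (np.int64(-5), np.int64(2183)), (np.int64(0), np.int64(2030)), (
[... 204 characters left out ...]
7)), (np.int64(40), np.int64(47)), (np.int64(45), np.int64(54)), (np.int64(50), np.int64(79)), (np.int64(55), np.int64(82)), (np.int64(60), np.int64(20)), (np.int64(65), np.int64(8)), (np.int64(70), np.int64(12)), (np.int64(75), np.int64(11)), (np.int64(80), np.int64(16)), (np.int64(85), np.int64(117)), (np.int64(90), np.int64(244)), (np.int64(95), np.int64(115)), (np.int64(100), np.int64(13)), (np.int64(105), np.int64(5)), (np.int64(110), np.int64(4)), (np.int64(115), np.int64(6)), (np.int64(120), np.int64(7)), (np.int64(125), np.int64(22)), (np.int64(130), np.int64(46)), (np.int64(135), np.int64(13)), (np.int64(140), np.int64(1)), (np.int64(145), np.int64(0)), (np.int64(150), np.int64(0))]
```

View pics/crop.png

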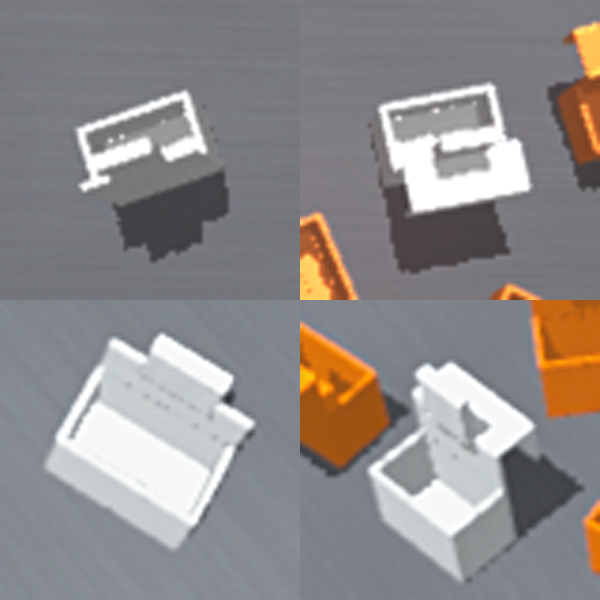

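The right-hand one, at top (435,235), has the lip: there is a broad flat sheet at z≈90 on the robot side of its tab. The left-hand one has only a bare back sheet and tab. Next I'll fit the poses of the pocket and tub.

```bash
cat > fit.py <<'E'
from h import *
np.set_printoptions(precision=2,suppress=True)
def rect(Q):
    r=cv2.minAreaRect(Q.astype(np.float32)); return r
def main(n,box,f):
    T=cloud(n,np.load(f))[box[0]:box[1],box[2]:box[3]].reshape(-1,3)
    for nm,lo,hi in(('tabtop',128,140),('lip',86,96),('rim',48,60)):
        Q=T[(T[:,2]>lo)&(T[:,2]<hi)]
        print(nm,len(Q),Q.mean(0),rect(Q[:,:2]),rect(Q[:,:2]) and cv2.boxPoints(rect(Q[:,:2])).tolist())
if __name__=='__main__':
    main('top',(205,265,405,465),'pics/top0.npy')
    main('scene',(135,200,212,268),'pics/scene0.npy')
    for n,box in(('top',(120,230,240,380)),('scene',(205,390,170,350))):
        d=np.load(f'pics/{n}0.npy');im=cv2.imread(f'pics/{n}0.png');T=cloud(n,d)
        m=np.zeros(d.shape,bool);m[box[0]:box[1],box[2]:box[3]]=1
        g=m&(T[...,2]>116)&(T[...,2]<125)&(d>0);Q=T[g]
        print(n,'tubrim',len(Q),Q.mean(0),rect(Q[:,:2]),cv2.boxPoints(rect(Q[:,:2])).tolist())
E
python3 fit.py
```

```text
tabtop 60 [ 469.47 -363.19  132.97] ((470.1197204589844, -363.1296081542969), (10.629743576049805, 41.13948440551758), 11.387738227844238) [[460.8480529785156, -344.01422119140625], [468.9709167480469, -384.34381103515625], [479.3913879394531, -382.2449951171875], [471.2685241699219, -341.9154052734375]]
lip 332 [ 450.92 -367.66   91.74] ((451.5519104003906, -367.920654296875), (34.54788589477539, 81.36693572998047), 11.6640043258667) [[426.40960693359375, -331.5696105957031], [442.8597412109375, -411.2563171386719], [476.6942138671875, -404.2716979980469], [460.24407958984375, -324.5849914550781]]
rim 88 [ 497.78 -350.81   54.35] ((468.88677978515625, -333.6197204589844), (82.02711486816406, 152.11331176757812), 28.316184997558594) [[396.70428466796875, -286.1180114746094], [468.85723876953125, -420.0299377441406], [541.0692749023438, -381.1214294433594], [468.91632080078125, -247.20950317382812]]
tabtop 70 [ 475.48 -361.19  132.07] ((475.5484619140625, -362.19830322265625), (12.035286903381348, 41.329856872558594), 11.175464630126953) [[465.6397705078125, -343.0915222167969], [473.
[... 635 characters left out ...]
, [571.9534912109375, -349.09814453125], [447.98907470703125, -278.0731201171875]]
top tubrim 986 [616.29 -32.25 119.84] ((620.44287109375, -37.186370849609375), (221.27069091796875, 302.91033935546875), 3.570270299911499) [[500.5907287597656, 107.08529663085938], [519.4537963867188, -195.23715209960938], [740.2950439453125, -181.45803833007812], [721.4319458007812, 120.86441040039062]]
scene tubrim 1641 [632.52 -44.09 120.07] ((624.6419677734375, -33.481109619140625), (221.16531372070312, 303.0845031738281), 3.7403533458709717) [[504.40899658203125, 110.52446746826172], [524.1807250976562, -191.9144287109375], [744.8749389648438, -177.4866943359375], [725.1032104492188, 124.95220947265625]]
```

Call:
jog_arm(deltas="20 -4 -15 -0.08 94; 70 -14 -31 -0.26 94; 120 -23 -31 -0.44 94; 170 -33 -31 -0.62 94; 220 -43 -31 -0.80 94; 270 -53 -31 -0.98 94; 315 -61 -31 -1.16 94; 340 -66 -31 -1.33 94; 351 -68 -31 -1.48 94; 351 -68 -31 -1.48 94")

```text
clock: 1.35
eef_pos: [473.0, -363.0, 249.9]
eef_rot: [-3.141, -0.001, 1.766]
wrist_force: [-0.4, 1.2, 0.3]
finger_gap: 94.0
```

```bash
cat >> h.py <<'E'
from scipy.spatial.transform import Rotation as Ro
def wcloud(d,st):
    c=optics.get_calibration('wrist');K=c['intrinsics'];v,u=np.mgrid[:480,:640]
    P=np.stack([(u-K[0,2])/K[0,0]*d,(v-K[1,2])/K[1,1]*d,d],-1)
    H=c['hand_eye'];P=P@H[:3,:3].T+H[:3,3]
    R=Ro.from_euler('xyz',st['eef_rot']).as_matrix()
    return P@R.T+st['eef_pos']
def wshot(f):
    st=manip.read_state();p,d=shot('wrist',f);W=wcloud(d,st);np.save(f'pics/{f}_w.npy',W)
    print({k:np.round(st[k],3) for k in('clock','eef_pos','eef_rot','wrist_force','moment','finger_gap')});return p,d,W
E
python3 - <<'E'
from h import *
from fit import rect
p,d,W=wshot('w1')
Q=W[(d>0)&(W[...,2]>125)&(W[...,2]<142)];Q=Q[np.hypot(Q[:,0]-472,Q[:,1]+363)<60];print(len(Q),Q.mean(0),rect(Q[:,:2]))
Q=W[(d>0)&(W[...,2]>86)&(W[...,2]<97)];Q=Q[np.hypot(Q[:,0]-455,Q[:,1]+363)<70];print(len(Q),Q.mean(0),rect(Q[:,:2]))
E
```

```text
{'clock': np.float64(1.35), 'eef_pos': array([ 472.98, -363.02,  249.91]), 'eef_rot': array([-3.14, -0.  ,  1.77]), 'wrist_force': array([-0.37,  1.24,  0.29]), 'moment': array([-0.01, -0.06, -0.02]), 'finger_gap': np.float64(93.97)}
753 [ 472.94 -361.57  133.36] ((473.0646057128906, -362.70263671875), (9.58832836151123, 39.918128967285156), 11.3587646484375)
3647 [ 453.   -364.81   93.61] ((457.3767395019531, -366.24237060546875), (39.83401107788086, 80.15924072265625), 11.980278968811035)
```

View pics/w1.png

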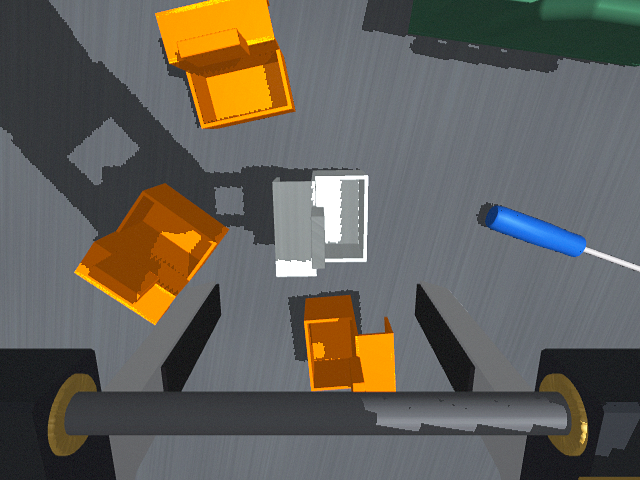

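Wrist view: lipped pocket at about (320,220), with the tab at (473.1,-362.7), top at z=133 and yaw 11.4°. That matches the mean of the two fixed cameras and the given tab size (9.6×39.9). Descending with TCP to z≈111.

Call:
jog_arm(deltas="0 0 20 0 94; 0 0 50 0 80; 0 0 80 0 70; 0 0 105 0 60; 0 0 125 0 50; 0 0 135 0 50; 0 0 139 0 50; 0 0 139 0 50; 0 0 139 0 30; 0 0 139 0 30", squeeze=25)

```text
clock: 2.65
eef_pos: [472.8, -363.6, 111.9]
eef_rot: [3.141, 0.001, 1.766]
wrist_force: [0.5, 0.4, -0.0]
finger_gap: 33.4
```

Call:
jog_arm(deltas="0 0 0 0 20; 0 0 0 0 14; 0 0 0 0 8; 0 0 0 0 4; 0 0 0 0 4; 0 0 0 0 4; 0 0 0 0 4; 0 0 0 0 4; 0 0 0 0 4; 0 0 0 0 4", squeeze=25)

```text
clock: 3.9
eef_pos: [472.7, -363.5, 111.5]
eef_rot: [3.142, 0.0, 1.766]
wrist_force: [0.5, 0.4, 0.3]
finger_gap: 9.6
```

Call:
jog_arm(deltas="0 0 -5 0 4; 0 0 -15 0 4; 0 0 -35 0 4; 0 0 -60 0 4; 0 0 -90 0 4; 0 0 -120 0 4; 0 0 -150 0 4; 0 0 -170 0 4; 0 0 -180 0 4; 0 0 -180 0 4")

```text
clock: 5.15
eef_pos: [472.7, -363.5, 291.8]
eef_rot: [3.141, 0.001, 1.766]
wrist_force: [-0.5, 0.6, -1.9]
finger_gap: 10.3
```

```bash
python3 - <<'E'
from h import *
from fit import rect
p,d,W=wshot('w2');shot('scene','scene1')
z=manip.read_state()['eef_pos'][2]
Q=W[(d>0)&(W[...,2]>z+14)&(W[...,2]<z+30)];Q=Q[np.hypot(Q[:,0]-472,Q[:,1]+363)<40];print(len(Q),len(Q) and Q.mean(0))
E
```

```text
{'clock': np.float64(5.15), 'eef_pos': array([ 472.65, -363.51,  291.77]), 'eef_rot': array([3.14, 0.  , 1.77]), 'wrist_force': array([-0.48,  0.64, -1.88]), 'moment': array([-0.07, -0.07,  0.02]), 'finger_gap': np.float64(10.281)}
3588 [ 472.01 -358.26  313.38]
```

View pics/w2.png

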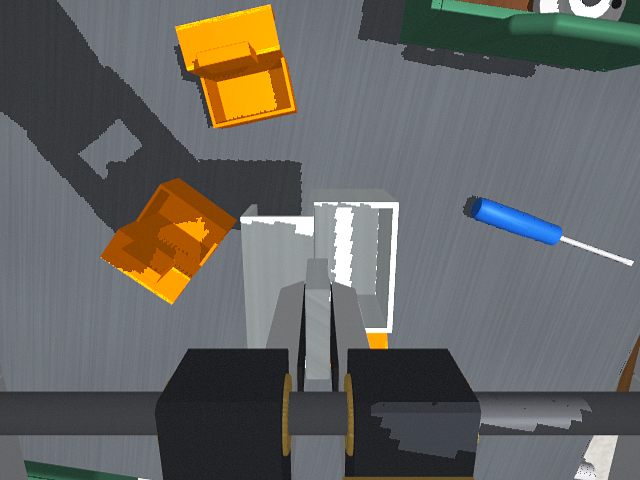

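View pics/scene1.png

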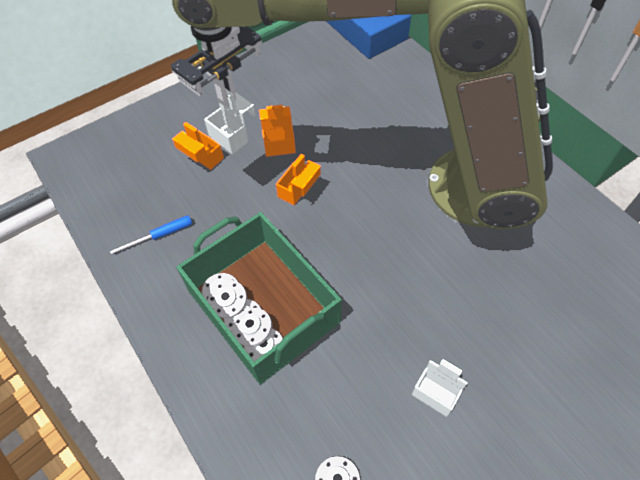

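Call:
jog_arm(deltas="8 3 0 0 4; 28 11 0 0.01 4; 62 25 0 0.03 4; 105 42 0 0.05 4; 152 61 0 0.07 4; 198 80 0 0.09 4; 240 97 0 0.11 4; 275 111 0 0.125 4; 297 119 0 0.131 4; 304 122 0 0.131 4")

```text
clock: 6.5
eef_pos: [533.3, -40.2, 291.1]
eef_rot: [-3.141, -0.0, 1.637]
wrist_force: [-0.5, -0.8, -1.3]
finger_gap: 10.0
```

```bash
python3 - <<'E'
from h import *
p,d,W=wshot('w3')
print(manip.read_state()['eef_rot'])
E
```

```text
{'clock': np.float64(6.5), 'eef_pos': array([533.269, -40.21 , 291.101]), 'eef_rot': array([-3.141, -0.   ,  1.637]), 'wrist_force': array([-0.535, -0.755, -1.305]), 'moment': array([-0.095, -0.14 ,  0.046]), 'finger_gap': np.float64(9.978)}
[-3.14107241e+00 -2.94298856e-04  1.63627596e+00]
```

View pics/w3.png

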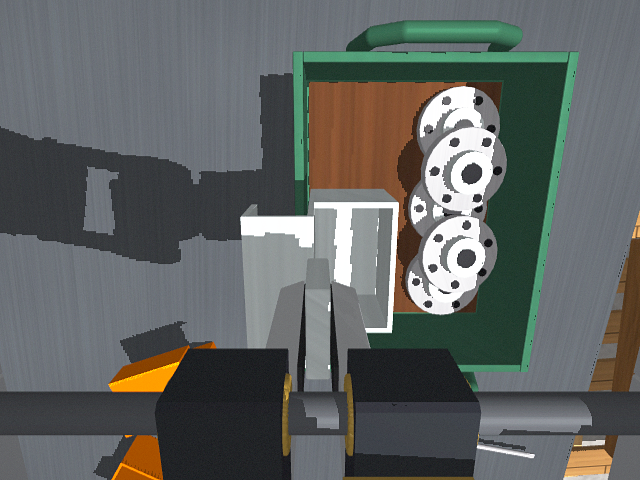

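Wrist view: the near wall shows as a green strip around x 293–308, rows 50–200, with the held pocket just below it. I'll measure both in this same frame.

```bash
cat > rel.py <<'E'
from h import *
from fit import rect
np.set_printoptions(precision=2,suppress=True)
def rel(W,d,st):
    g=(d>0)&(W[...,2]>115)&(W[...,2]<125)
    # near wall
    Q=W[g]; Q=Q[(Q[:,0]>490)&(Q[:,0]<545)&(Q[:,1]>-30)&(Q[:,1]<85)]
    print('nearwall',len(Q),rect(Q[:,:2]),Q[:,2].mean())
    A=W[g];A=A[(A[:,0]>480)&(A[:,0]<770)&(A[:,1]>-210)&(A[:,1]<160)]
    print('allrim',len(A),rect(A[:,:2]))
    yaw=.0637;c,s=np.cos(yaw),np.sin(yaw)
    z=st['eef_pos'][2]
    # held pocket in tub-aligned axes relative to TCP
    V=(W-st['eef_pos']); U=np.stack([V[...,0]*c+V[...,1]*s,-V[...,0]*s+V[...,1]*c,V[...,2]],-1)
    L=U[(d>0)&(abs(U[...,2]+18.5)<8)&(U[...,0]>-50)&(U[...,0]<-8)&(abs(U[...,1])<60)]
    print('lip',len(L),L.min(0),L.max(0),L.mean(0))
    X=np.c_[L[:,:2],np.ones(len(L))];print('lip plane slopes',np.linalg.lstsq(X,L[:,2],rcond=None)[0])
    print('lip rect',rect(L[:,:2]))
    B=U[(d>0)&(U[...,2]<-45)&(U[...,2]>-65)&(U[...,0]>0)&(U[...,0]<70)&(abs(U[...,1])<60)]
    print('boxrim',len(B),B.min(0),B.max(0),B.mean(0))
E
python3 - <<'E'
from rel import *
st=manip.read_state();W=np.load('pics/w3_w.npy');d=np.load('pics/w3.npy')
rel(W,d,st)
E
```

```text
nearwall 1464 ((513.1594848632812, 27.53197479248047), (8.07654094696045, 115.41706085205078), 3.773700475692749) 120.43803080204208
allrim 9686 ((623.47998046875, -32.609405517578125), (220.80023193359375, 294.69952392578125), 3.6245827674865723)
lip 5870 [-36.08 -28.78 -26.11] [ -8.12  40.83 -10.77] [-24.06  14.53 -17.86]
lip plane slopes [  0.01  -0.01 -17.63]
lip rect ((-22.087661743164062, 6.025226593017578), (27.97109603881836, 69.6094970703125), 0.024362219497561455)
boxrim 1864 [  0.21 -39.91 -65.  ] [ 45.41  41.06 -53.24] [ 34.91   9.27 -57.49]
```

Pocket is level and yaw matches (3.75° against the wall's 3.7°). The back sheet is ≈6.8 mm inside the wall's inner face, and the skirt clears the outside by ≈13 mm. Lowering to about 4 mm above contact.

Call:
jog_arm(deltas="-1 0 8 0 4; -2 0 25 0 4; -2 0 45 0 4; -2 0 65 0 4; -2 0 85 0 4; -2 0 105 0 4; -2 0 122 0 4; -2 0 136 0 4; -2 0 144 0 4; -2 0 146 0 4")

```text
clock: 7.8
eef_pos: [533.5, -43.6, 145.1]
eef_rot: [-3.141, -0.0, 1.635]
wrist_force: [0.1, 0.8, -2.2]
finger_gap: 10.0
```

```bash
python3 - <<'E'
from rel import *
p,d,W=wshot('w4');rel(W,d,manip.read_state());shot('scene','scene2')
im=cv2.imread('pics/scene2.png');cv2.imwrite('pics/s2c.png',cv2.resize(im[150:390,170:410],(720,600)[::-1] if 0 else (600,600)))
E
```

```text
{'clock': np.float64(7.8), 'eef_pos': array([533.53, -43.64, 145.15]), 'eef_rot': array([-3.14, -0.  ,  1.64]), 'wrist_force': array([ 0.11,  0.84, -2.21]), 'moment': array([-0.02, -0.09,  0.  ]), 'finger_gap': np.float64(9.983)}
nearwall 3933 ((507.8948974609375, 39.7580680847168), (34.0080451965332, 90.30499267578125), 5.345887660980225) 120.43241707294403
allrim 4409 ((536.1502075195312, -3.5010986328125), (295.61602783203125, 135.38717651367188), 63.22922134399414)
lip 6564 [-36.   -28.62 -26.49] [ -8.    59.97 -10.68] [-23.08  18.2  -18.7 ]
lip plane slopes [ -0.02  -0.06 -18.14]
lip rect ((-22.01577377319336, 15.676336288452148), (88.59883117675781, 27.992630004882812), 89.95935821533203)
boxrim 1861 [  0.37 -40.47 -64.99] [ 45.22  40.87 -53.95] [ 35.01   9.29 -57.55]
```

View pics/w4.png

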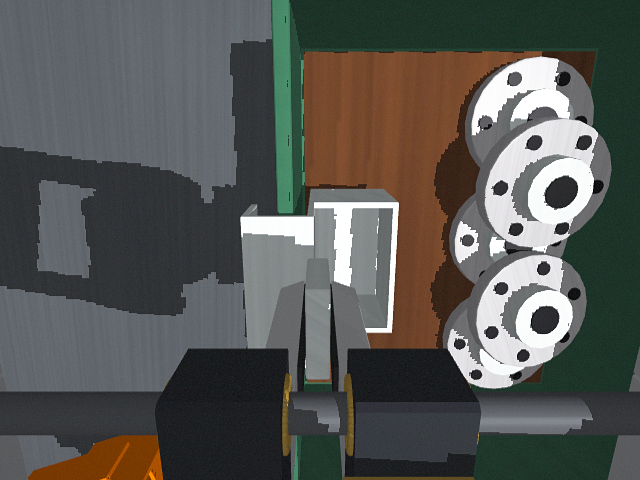

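View pics/s2c.png

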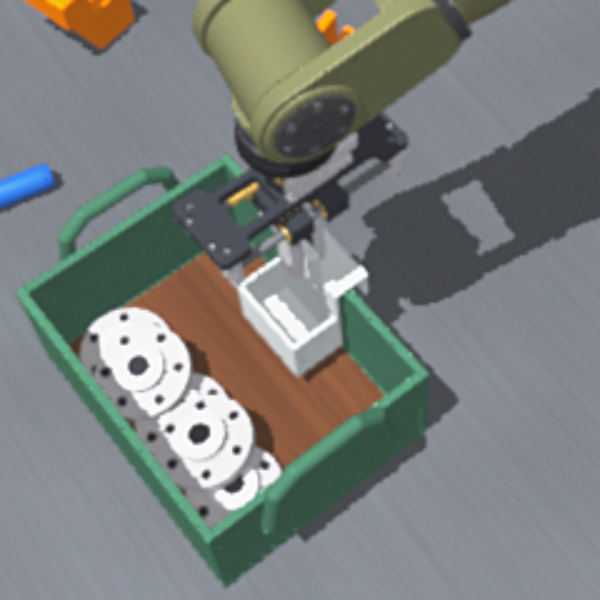

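Straddling the wall correctly, with the slot over the rim on both sides. I'll shift 5 mm towards the wall (gap ≈2 mm) so it hangs upright, then lower slowly.

Call:
jog_arm(deltas="0 -1 0 0 4; 0 -3 0 0 4; 0 -4.5 0 0 4; 0 -5 0 0 4; 0 -5 0.5 0 4; 0 -5 1 0 4; 0 -5 1.5 0 4; 0 -5 2 0 4; 0 -5 2.5 0 4; 0 -5 2.5 0 4")

```text
clock: 9.15
eef_pos: [528.5, -43.9, 142.9]
eef_rot: [-3.142, -0.0, 1.635]
wrist_force: [-0.0, -0.5, -2.2]
finger_gap: 10.2
```

Call:
jog_arm(deltas="0 0 0.2 0 4; 0 0 0.4 0 4; 0 0 0.6 0 4; 0 0 0.8 0 4; 0 0 1.0 0 4; 0 0 1.1 0 4; 0 0 1.2 0 4; 0 0 1.3 0 4; 0 0 1.3 0 4; 0 0 1.3 0 4")

```text
clock: 10.4
eef_pos: [528.6, -43.9, 141.7]
eef_rot: [3.142, -0.0, 1.635]
wrist_force: [0.2, 0.2, -3.2]
finger_gap: 9.8
```

```bash
python3 - <<'E'
from rel import *
for i in range(3):
  st=manip.read_state(); print({k:np.round(st[k],3) for k in('clock','eef_pos','eef_rot','wrist_force','moment','finger_gap')})
E
```

```text
{'clock': np.float64(10.4), 'eef_pos': array([528.57, -43.91, 141.67]), 'eef_rot': array([ 3.14, -0.  ,  1.64]), 'wrist_force': array([ 0.24,  0.22, -3.21]), 'moment': array([-0.04, -0.1 , -0.03]), 'finger_gap': np.float64(9.78)}
{'clock': np.float64(10.4), 'eef_pos': array([528.57, -43.91, 141.67]), 'eef_rot': array([ 3.14, -0.  ,  1.64]), 'wrist_force': array([ 0.24,  0.22, -3.21]), 'moment': array([-0.04, -0.1 , -0.03]), 'finger_gap': np.float64(9.78)}
{'clock': np.float64(10.4), 'eef_pos': array([528.57, -43.91, 141.67]), 'eef_rot': array([ 3.14, -0.  ,  1.64]), 'wrist_force': array([ 0.24,  0.22, -3.21]), 'moment': array([-0.04, -0.1 , -0.03]), 'finger_gap': np.float64(9.78)}
```

Not in contact yet (about −2 to −3 N, just the weight). Continuing in small steps.

Call:
jog_arm(deltas="0 0 0.1 0 4; 0 0 0.2 0 4; 0 0 0.3 0 4; 0 0 0.4 0 4; 0 0 0.5 0 4; 0 0 0.6 0 4; 0 0 0.7 0 4; 0 0 0.8 0 4; 0 0 0.8 0 4; 0 0 0.8 0 4")

```text
clock: 11.65
eef_pos: [528.6, -43.9, 141.4]
eef_rot: [3.141, 0.0, 1.635]
wrist_force: [-3.8, 0.1, 7.8]
finger_gap: 9.9
```

Contact: the rim now carries it (+7.8 N). Easing slightly and opening slowly.

Call:
jog_arm(deltas="0 0 -0.2 0 4; 0 0 -0.3 0 8; 0 0 -0.3 0 10; 0 0 -0.3 0 11; 0 0 -0.3 0 12; 0 0 -0.3 0 14; 0 0 -0.3 0 17; 0 0 -0.3 0 20; 0 0 -0.3 0 24; 0 0 -0.3 0 30", squeeze=8)

```text
clock: 12.9
eef_pos: [528.6, -43.9, 141.1]
eef_rot: [3.142, -0.0, 1.635]
wrist_force: [0.3, 1.1, -0.0]
finger_gap: 29.0
```

```bash
python3 - <<'E'
from rel import *
p,d,W=wshot('w5');rel(W,d,manip.read_state())
E
```

```text
{'clock': np.float64(12.9), 'eef_pos': array([528.59, -43.95, 141.15]), 'eef_rot': array([ 3.14, -0.  ,  1.64]), 'wrist_force': array([ 0.34,  1.15, -0.01]), 'moment': array([-0.02, -0.09,  0.02]), 'finger_gap': np.float64(29.021)}
nearwall 7562 ((503.11505126953125, 25.725353240966797), (40.01554489135742, 115.85566711425781), 9.437252044677734) 122.00437827272054
allrim 11716 ((512.3406372070312, -37.217369079589844), (40.21136474609375, 247.19139099121094), 3.9094176292419434)
lip 6617 [-35.97 -56.21 -26.24] [ -8.    60.   -10.55] [-19.11  13.51 -17.68]
lip plane slopes [ -0.06  -0.01 -18.73]
lip rect ((-21.987655639648438, 1.8941421508789062), (116.20555114746094, 27.970361709594727), 89.99918365478516)
boxrim 1693 [  0.47 -39.98 -64.99] [ 44.81  40.79 -54.06] [ 31.88  12.85 -57.79]
```

View pics/w5.png

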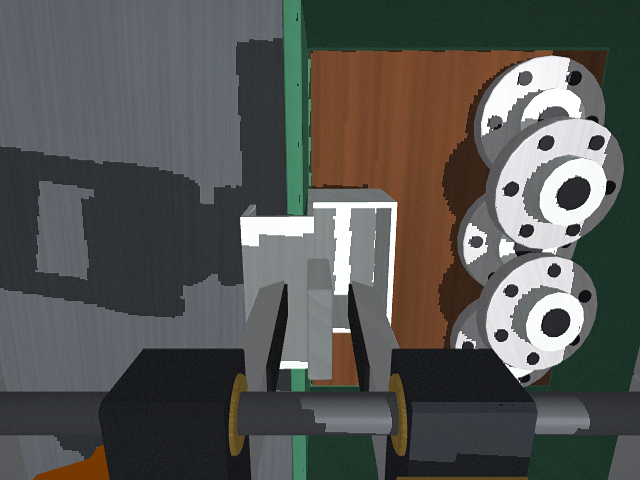

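Released: the pocket hangs free between the open jaws (force ≈0) with the lip over the wall. Retreating straight up, opening a little more as it goes.

Call:
jog_arm(deltas="0 0 -1 0 34; 0 0 -4 0 36; 0 0 -10 0 40; 0 0 -20 0 40; 0 0 -40 0 40; 0 0 -65 0 40; 0 0 -90 0 40; 0 0 -115 0 40; 0 0 -130 0 40; 0 0 -130 0 40")

```text
clock: 14.2
eef_pos: [528.8, -44.0, 272.0]
eef_rot: [3.14, 0.0, 1.635]
wrist_force: [-0.7, -0.2, -0.3]
finger_gap: 39.7
```

```bash
python3 - <<'E'
from rel import *
p,d,W=wshot('w6');shot('scene','scene3');shot('top','top3')
im=cv2.imread('pics/scene3.png');cv2.imwrite('pics/s3c.png',cv2.resize(im[150:390,170:410],(600,600)))
Q=W[(d>0)&(W[...,2]>138)&(W[...,2]<175)];Q=Q[np.hypot(Q[:,0]-528,Q[:,1]+44)<40];print('tab',Q.mean(0),Q.max(0),rect(Q[Q[:,2]>Q[:,2].max()-6][:,:2]))
g=(d>0)&(np.hypot(W[...,0]-505,W[...,1]+44)<70)&(W[...,2]>118)&(W[...,2]<127)
c,s=np.cos(.0637),np.sin(.0637)
U=W-np.array([528.6,-43.9,0]);X=U[...,0]*c+U[...,1]*s;Y=-U[...,0]*s+U[...,1]*c
m=(d>0)&(X>-38)&(X<-7)&(abs(Y)<38)&(W[...,2]>115)&(W[...,2]<130)
A=np.c_[X[m],Y[m],np.ones(m.sum())];print('lip plane',m.sum(),np.linalg.lstsq(A,W[m][:,2],rcond=None)[0],X[m].min(),X[m].max())
m=(d>0)&(X>0)&(X<60)&(abs(Y)<50)&(W[...,2]>75)&(W[...,2]<100)
A=np.c_[X[m],Y[m],np.ones(m.sum())];print('boxrim',m.sum(),np.median(W[m][:,2]),X[m].max(),Y[m].min(),Y[m].max())
E
```

```text
{'clock': np.float64(14.2), 'eef_pos': array([528.8 , -43.96, 271.99]), 'eef_rot': array([3.14, 0.  , 1.64]), 'wrist_force': array([-0.68, -0.2 , -0.28]), 'moment': array([-0.01, -0.09,  0.03]), 'finger_gap': np.float64(39.705)}
tab [529.33 -40.89 161.75] [535.7  -23.04 166.83] ((529.4904174804688, -43.342464447021484), (9.942310333251953, 39.985103607177734), 3.989788770675659)
lip plane 3301 [ -0.02  -0.   123.53] -35.894761330521874 -7.0005751404846235
boxrim 891 84.32977722744829 44.560639586523244 -39.71667502948767 40.48578137078272
```

View pics/w6.png

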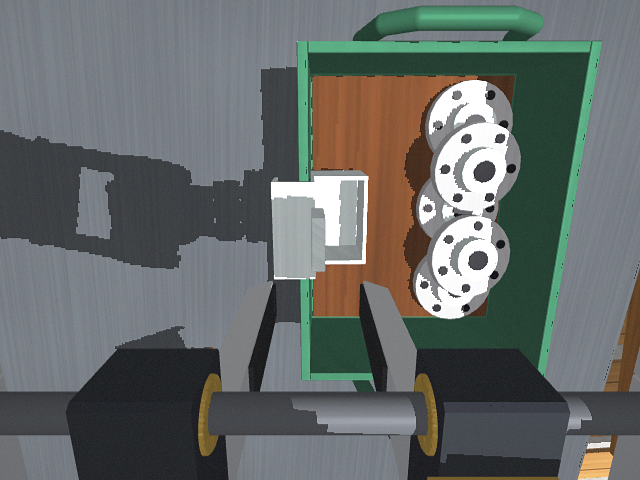

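View pics/s3c.png

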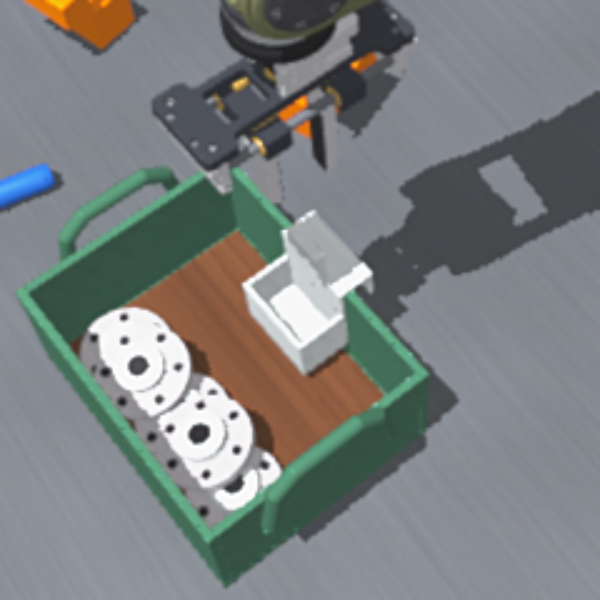

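It hangs level: lip top at z≈123.5, tilt about 1°. I'll check that the other pocket hasn't moved, then hand in.

```bash
python3 - <<'E'
from h import *
a=cv2.imread('pics/top0.png').astype(int);b=cv2.imread('pics/top3.png').astype(int)
print('bystander diff',abs(a-b)[225:275,145:195].max(), abs(a-b)[225:275,145:195].mean())
print(manip.read_state()['wrist_force']);print(workorder.sign_off())
E
```

```text
bystander diff 9 3.4177333333333335
[0.00484321 0.11724322 0.02026635]
the job is handed in; nothing more can be done
None
```

The lipped pocket, originally to the right of the tub, now hangs inside it by its lip from the wall nearest the robot, about 2 mm along the wall from its middle. I lifted it by its tab, lowered it until the rim took its weight, opened the jaws slowly and backed straight up. The job was handed in at about 14 s.

**Last checks:**
- **Hang:** The lip top is at z≈123.5 mm, where a 3 mm lip on the 120 mm rim should be. The pocket tilts about 1°, is turned within about 0.5° of the wall, and its back sheet sits about 2 mm from the wall's inner face.
- **Forces:** The wrist force is about 0 N after letting go. The highest reading I saw was about 9 N, at seating.
- **Other pocket:** It shows no change in the top view beyond image noise.
- **Disagreement:** The scene and top cameras differed by about 5 mm. The wrist camera agreed with their mean, so I used that. No check failed.

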